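# Trim the desk controller with its edge wheel and store the setting

## Task

On the white desk controller, roll the edge wheel gently with a fingertip until the near needle under the window points exactly at the far needle, and take the finger off the wheel. Only then press the round key to store the setting, and let it spring back. Never press hard on the controller, and leave the two cups and the bottle beside it where they stand.

Things in the scene. Friction and masses are not known exactly. Their poses are not given: they have to be found in the camera images.
- console: White and grey desk controller, 150 (x) x 200 (y) x 60 mm high, fixed to the worktop. Origin at the centre of its underside; own x points away from the operator's side, y to its left, z up. Its flat top panel, 60 mm up, carries an edge wheel (near right), a round key (near left) and a clear window (far half, 92 mm in y, 38 mm in x) over two needles. Pressing it anywhere with over 13 N is too hard.
- wheel_slot (a point): Centre of the wheel's slot (18 mm in x, 44 mm in y) at panel height; axes as the console. In it stands a black ribbed wheel, radius 22 mm, 12 mm wide, axle along console x; only its top shows. Its crown is above this point.
- wheel_crown (a point): Nominal crown of the wheel, 7 mm above the panel, fixed to the console. The true crown is up to 2.5 mm higher or lower, differs each time and is not measured: feel for it. The axle is sprung: the wheel sinks 1 mm for every 6 N, up to 6 mm.
- wheel (a joint): Turn of the wheel in rad, 0 to 5. It grows as the crown is moved to console -y (right), 22 mm of rim per rad. Turning takes about 2.7 N along the rim, so a finger must press about 5 to 9 N to roll it with little slip; it stays where it is left. A shut fingertip laid on the crown rolls it by about 20 mm in one stroke; then lift and start again. It can be rolled back.
- needle_tip (a point): Tip of the near needle, a flat black triangle 12 mm long and 8 mm wide in the near half of the window, pointing away from the operator. Only the wheel moves it: 12 mm per rad along console y, to the right as the crown is moved right. It starts 18 to 51 mm left (+y) of the far needle.
- demand_tip (a point): Tip of the far needle, a like triangle in the far half of the window that points towards the operator; it marks the wanted setting and does not move. Axes as the console. In line, the two tips are 3 mm apart in x and level in y.
- needle (a joint): Position of the near needle along its scale in m: 0 at the left end, growing to 0.060 at the right end.
- key_top (a point): Centre of the top of the round key's cap, 22 mm above the panel when up; moves with the cap; axes as the console. The cap is 22 mm across and stands 10 mm out of a housing 38 mm across.
- key (a joint): Travel of the key in m: 0 up, 0.006 fully down. It springs back. It begins to move at 1.5 N and is fully down at 5 N; past 4 mm the setting is stored.
- cup_a: Lidded specimen cup, 52 mm across, 60 mm high, standing loose right of the controller; origin at the centre of its underside, z up.
- cup_b: Lidded specimen cup, 52 mm across, 60 mm high, standing loose right of the controller and farther back; origin at the centre of its underside, z up.
- reagent_c: Capped bottle, 44 mm across, 82 mm high, standing loose left of the controller (farther left and back stands a tall fixed computer tower with cords: swing round in front of it); origin at the centre of its underside, z up.

How it is judged:
By the outcome, as a careful person would: the job done as asked, in the order asked, and still so for the second after the job is handed in, with the robot touching nothing.
It also fails if it takes over 67 s, if anything falls off the work surface, if the arm or the gripper's body presses on something with over 40 N, if the wrist force passes 120 N, or if a joint passes its speed limit or range.

## Robot

A 6-joint arm with a two-finger parallel gripper is mounted at the origin on a cart in front of the work surface, level with it; the furniture and walls round the work are solid. World frame = base frame: x ahead of the robot, y to its left, z up, the work surface at z = 0. Lengths are in mm, angles in rad, forces in N, time in s.
With the tool pointing down it reaches from about 350 to 875 mm from the base axis. Payload 4.2 kg.
Tool frame: the origin (TCP) lies between the finger pads; the fingertips stand 25 mm ahead of it and the grasp point (between the pads) lies 6 mm ahead of it; z points along the fingers, y is the line along which they close (so a half turn about z gives the same grasp; the last joint's range is limited). The gripper opens to 85 mm and grips with 20 to 120 N. Pads are 22 mm wide; open, the fingers measure 114 mm over their backs; the gripper's body (76 mm by 85 mm) begins 54 mm behind the grasp point. The pads swing forward as they close: fully open they stand 13 mm farther back than shut.
Start: joints at [1.36, 0.385, 0.008, 0, -1.194, -0.259], TCP at [282.909, 557.281, 256.312] pointing down, gripper open.
Joint ranges: [-3.14, 3.14], [-1.21, 2.06], [-1.07, 1.41], [-3.16, 2.05], [-2.99, -0.16], [-3.1, 3.1]. Speed limits (rad/s): [2.79, 2.79, 3.14, 3.14, 3.14, 3.14].

## Interface

Orientations are given as a unit quaternion [x, y, z, w].
In Python, from bench import read_state, get_image, job_done gives the robot as it stands.
- The arm moves only by the tool play_rows, never from a script. Its argument "series" is a list of rows, each a list of 6 numbers: the shift along the world's x, y, z in mm, then the turn, a rotation vector about the world's x, y, z in units of 6 degrees (1.0 is 6 degrees). A call has 1 to 20 rows; each row shifts and turns the commanded pose from where the row before left it; what a row does not reach is not made up. A row lasts 1/12 s, in which the tool goes at most 41.7 mm and 7.16 degrees, less where a joint would pass 70% of its speed; a pose out of reach is approached as far as the arm can. A call is refused whole if a number of a shift passes 41.7 or a number of a turn 1, either way. A call with a gripper value outside its range is refused whole. "gripper" is the opening, from 0 (shut) to 1 (fully open), set as the call begins (left out, the last holds). The fingers move at their own pace and stop on an object; the grip force is fixed at half the most. Time passes only in rows, so rows that do not move let the fingers close. It gives the time, the measured TCP pose, the force, the opening and the grip force at its end, in the units of the state.
- read_state(): the state, without advancing time (a new reading comes with each control period).
- get_image(name): name is "side" or "top" or "wrist"; returns a dict with "image" (400x640x3 uint8, red, green, blue), "fx", "fy", "cx", "cy" (pixels), "eye" and "rotation" of the camera in the world. Camera axes: x right, y down, z forward; pixel columns grow to the right and rows downward; lengths in mm; the calibration is good to about 2 mm. A picture is of the moment at which its call begins. There is no depth.
- job_done(): hands the job in; it is judged then, once.
The state is a dict: "clock": time; "joints": joint angles; "joint_vel": joint speeds; "joint_efforts": joint torques, N m; "position": TCP position; "ee_rot": TCP orientation; "contact_force": force on the tool from outside, world axes, zero at the start; "wrist_torque": the same for the moment, N m; "gripper_width": finger opening in mm; "grasp_force": force on a finger pad.
Only numpy, scipy, OpenCV 4.12 (cv2) and the standard library are available. Lean on these libraries where they do the work, as an engineer would, in place of code of your own. Each camera call takes 0.05 s, during which the arm holds its last target. There are 200 camera calls.

## Working session

There is one attempt and no reset: what is moved stays moved. The work goes in short steps, Python scripts to look and compute and a tool call to move; the robot and the scene stay as the last step left them, time stands still between calls to the robot, and variables do not carry over. Pictures are saved under pics/ and viewed, at most 10 in all, crops included, and the job is handed in when it is done.

Besides the shell and the picture viewer there is one more tool, called after "Request:" as name([rows], argument=value, ...), one row to a line, values as JSON. play_rows: Moves the arm, as the interface text tells. Its arguments: {"type":"object","properties":{"series":{"type":"array","items":{"type":"array","items":{"type":"number"}}},"gripper":{"type":"number"}},"required":["series"]}

```bash
mkdir -p pics; ls; cat > h.py <<'E'
import numpy as np, cv2
from bench import read_state, get_image, job_done
def snap(cam, fn, crop=None, scale=1):
    d=get_image(cam); im=cv2.cvtColor(d["image"],cv2.COLOR_RGB2BGR)
    if crop: x0,y0,x1,y1=crop; im=im[y0:y1,x0:x1]
    if scale!=1: im=cv2.resize(im,None,fx=scale,fy=scale,interpolation=cv2.INTER_CUBIC)
    cv2.imwrite("pics/"+fn,im); np.savez("pics/"+fn+".npz",**d); return d
def ray(d,u,v):
    r=np.array(d["rotation"])@np.array([(u-d["cx"])/d["fx"],(v-d["cy"])/d["fy"],1.]); return np.array(d["eye"]),r
def at(d,u,v,z):
    e,r=ray(d,u,v); return e+r*(z-e[2])/r[2]
def proj(d,p):
    c=np.array(d["rotation"]).T@(np.array(p)-np.array(d["eye"])); return [d["fx"]*c[0]/c[2]+d["cx"],d["fy"]*c[1]/c[2]+d["cy"]]
E
python3 - <<'E'
from h import *
s=read_state(); print(s)
d=snap("top","top0.png"); print(d["eye"],d["rotation"],d["fx"])
d=snap("side","side0.png"); print(d["eye"],d["rotation"],d["fx"])
E
```

```text
pics
{'clock': 0.0, 'joints': array([ 1.35960665e+00,  3.85553101e-01,  6.60952888e-03, -5.11070868e-04,
       -1.19397591e+00, -2.58622192e-01]), 'joint_vel': array([-1.06023037e-03,  8.71996234e-04, -2.08252808e-03,  2.11292146e-03,
       -4.35317424e-04,  6.48637974e-07]), 'joint_efforts': array([ 4.35254906e-04, -3.92288375e+01,  1.88405818e+01,  4.18623000e+00,
       -4.61090327e-03,  1.45149535e-06]), 'position': array([282.67444407, 556.82580672, 255.21542968]), 'ee_rot': array([ 9.72513716e-01, -2.32843056e-01, -2.12265874e-04,  1.06691058e-03]), 'contact_force': array([ 0.16887788,  0.315551  , -0.2304375 ]), 'wrist_torque': array([-0.00173242,  0.00406525, -0.01859199]), 'grasp_force': 0.0, 'gripper_width': 85.6243342758805}
[372.06165933 -12.06014151 916.08362864] [ 0.71508319 -0.69716614  0.03969236 -0.03224787] 427.4972492203745
[ 417.70399057 -712.13544315  581.79586314] [ 0.88427264 -0.03803696  0.017686   -0.46508311] 457.57663254995697
```

View pics/top0.png

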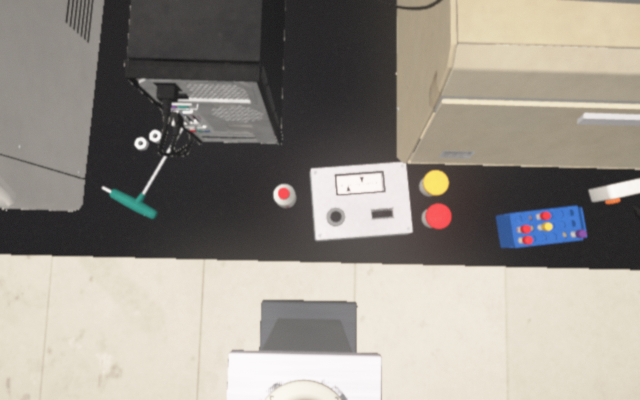

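The top view shows the console centred at about (362,200): wheel slot (382,213), key (336,216), window (360,183). The cups are at (437,216) and (434,183), and the bottle is at (284,195).

```bash
python3 - <<'E'
s=open('h.py').read()
s=s.replace('import numpy as np, cv2','import numpy as np, cv2\nfrom scipy.spatial.transform import Rotation as R').replace('r=np.array(d["rotation"])@','r=R.from_quat(d["rotation"]).as_matrix()@').replace('np.array(d["rotation"]).T','R.from_quat(d["rotation"]).as_matrix().T')
open('h.py','w').write(s)
E
python3 - <<'E'
from h import *
d=dict(np.load('pics/top0.png.npz'))
print(proj(d,[282.7,556.8,255]),proj(d,[0,0,0]))
for n,u,v,z in [('TL',311,168,60),('TR',404,163,60),('BL',316,240,60),('BR',411,233,60),('slot',382,213,60),('key',336,216,82),('near',348.5,187,60),('far',362,181,60),('cupa',437,216,60),('cupb',434,183,60),('bot',284,195,82)]:
    print(n,at(d,u,v,z).round(1))
im=cv2.cvtColor(d['image'],cv2.COLOR_RGB2BGR)
cv2.imwrite('pics/topc.png',cv2.resize(im[150:250,300:420],None,fx=6,fy=6,interpolation=cv2.INTER_CUBIC))
E
```

```text
[np.float64(-66.16202723486015), np.float64(296.9585992048935)] [np.float64(302.68360644949627), np.float64(429.5626050546307)]
TL [530.8  -3.2  60. ]
TR [ 546.2 -192.3   60. ]
BL [385.5 -17.1  60. ]
BR [ 404.2 -207.    60. ]
slot [ 442.9 -148.4   60. ]
key [432.9 -54.9  82. ]
near [493.9 -80.1  60. ]
far [ 506.9 -107.2   60. ]
cupa [ 439.7 -259.4   60. ]
cupb [ 506.7 -253.5   60. ]
bot [471.6  48.1  82. ]
```

View pics/topc.png

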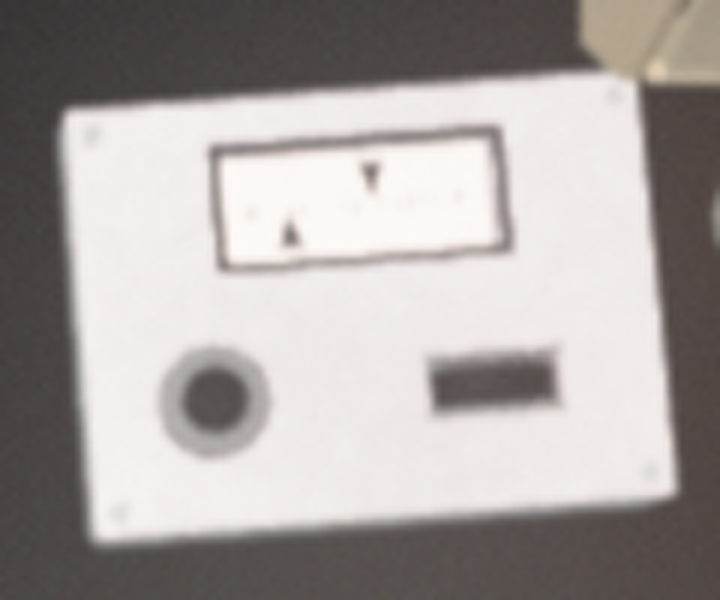

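View pics/side0.png

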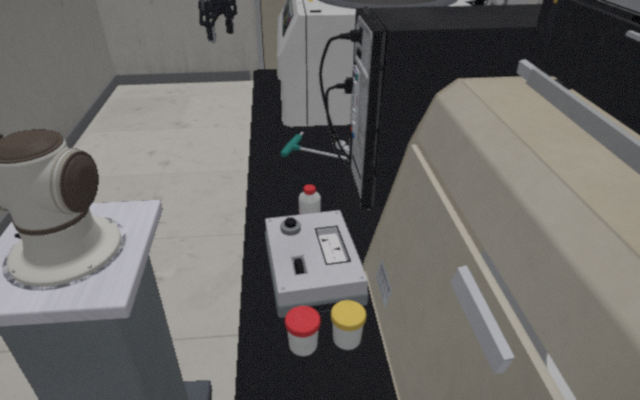

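The crop puts the near tip at crop (290,220) and the far tip at (371,192). The side view shows the console with the key towards the bottle and the wheel towards the cups. The tower stands behind left and the cream machine behind right. I'll swing over in front of the tower with the gripper shut.

Request:
play_rows([
  [0,-12,0,0,0,-0.5],
  [3,-30,0,0,0,-1],
  [3,-36,0,0,0,-1],
  [3,-36,0,0,0,-1],
  [3,-36,0,0,0,-1],
  [3,-36,0,0,0,-1],
  [3,-36,0,0,0,-1],
  [4,-36,0,0,0,-1],
  [5,-36,0,0,0,-1],
  [6,-34,0,0,0,-1],
  [10,-34,0,0,0,-0.1],
  [13,-34,0,0,0,0],
  [13,-34,0,0,0,0],
  [13,-34,0,0,0,0],
  [13,-34,0,0,0,0],
  [13,-34,0,0,0,0],
  [12,-34,0,0,0,0],
  [10,-34,0,0,0,0],
  [10,-34,0,0,0,0],
  [10,-34,0,0,0,0],
], gripper=0)

```text
clock: 1.77
position: [432.8, -112.6, 256.1]
ee_rot: [0.74, -0.673, -0.0, 0.0]
contact_force: [0.9, 1.1, 0.2]
gripper_width: -0.1
grasp_force: 0.0
```

```bash
python3 - <<'E'
from h import *
s=read_state(); print(s['position'],s['gripper_width'],R.from_quat(s['ee_rot']).as_matrix().round(3).tolist())
d=snap("wrist","w0.png"); print(d['eye'])
t=dict(np.load('pics/top0.png.npz'))
P=lambda x,y,z:at(t,300+x/6,150+y/6,z)
c=[P(*q,60) for q in [(65,110),(635,72),(675,492),(95,543)]]
C=np.mean(c,0); ex=(c[0]+c[1]-c[2]-c[3])/2; ey=(c[0]+c[3]-c[1]-c[2])/2
print(C,np.linalg.norm(ex),np.linalg.norm(ey),np.degrees(np.arctan2(ex[1],ex[0])),np.degrees(np.arctan2(-ey[0],ey[1])))
a=np.arctan2(ex[1]-ey[0],ex[0]+ey[1]);u=np.array([np.cos(a),np.sin(a),0]);v=np.array([-u[1],u[0],0])
print('yaw',np.degrees(a))
for n,q,z in [('near',(290,220),58),('far',(371,192),58),('slot',(494,381),60),('key',(215,400),82),('win',(361,198),60)]:
  p=P(*q,z);print(n,p.round(1),((p-C)@u).round(1),((p-C)@v).round(1))
E
```

```text
[ 432.77170972 -112.61163705  256.10966314] -0.14749104148306943 [[0.095, -0.995, -0.0], [-0.995, -0.095, 0.0], [-0.0, 0.0, -1.0]]
[ 439.48833469 -180.20064004  372.2174417 ]
[ 467.3130544  -106.44784669   60.        ] 144.53535339553102 194.258184058541 5.519563915750391 5.923820414794483
yaw 5.751357517198977
near [494.9 -79.9  58. ] 30.1 23.7
far [ 505.1 -107.1   58. ] 37.6 -4.5
slot [ 441.9 -149.1   60. ] -29.5 -39.9
key [431.6 -54.6  82. ] -30.4 55.2
win [ 502.7 -103.6   60. ] 35.5 -0.7
```

View pics/w0.png

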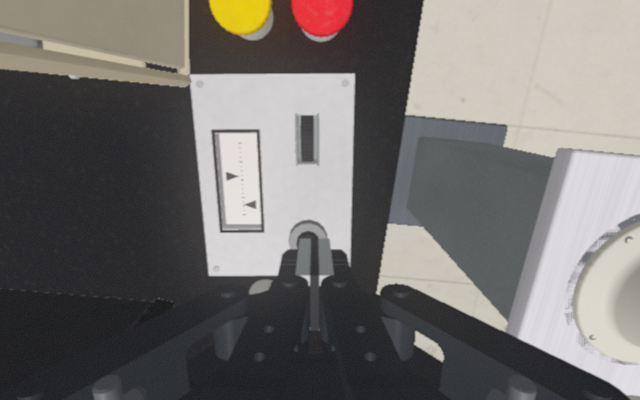

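The wrist view shows the far tip at about (238,176), the near tip at (244,204), the slot at (307,139), and the key partly behind the fingers. I'll locate these more precisely from this image.

```bash
cat >> h.py <<'E'
def needles(d, z=58):
    """needle tips and slot from a wrist picture -> console-frame offsets"""
    g=cv2.cvtColor(d["image"],cv2.COLOR_RGB2GRAY)
    return g
E
python3 - <<'E'
from h import *
d=dict(np.load('pics/w0.png.npz'))
for n,u,v,z in [('cTL',193,74,60),('cTR',353,74,60),('cBL',208,276,60),('slot',307,139,60),('near',244,204,58),('far',238,176,58)]: print(n,at(d,u,v,z).round(1))
g=cv2.cvtColor(d['image'],cv2.COLOR_RGB2GRAY)
b=(g[130:232,212:264]<90).astype('uint8'); n,l,s,c=cv2.connectedComponentsWithStats(b)
for i in range(1,n):
  if s[i,4]>8: print(s[i],c[i]+[212,130])
b=(g[105:175,285:330]<70).astype('uint8'); n,l,s,c=cv2.connectedComponentsWithStats(b)
for i in range(1,n):
  if s[i,4]>30: print('slot',s[i],c[i]+[285,105])
print(read_state()['position'])
E
```

```text
cTL [ 546.3 -196.4   60. ]
cTR [ 408.2 -209.8   60. ]
cBL [530.6  -3.3  60. ]
slot [ 442.8 -150.4   60. ]
near [497.7 -82.6  58. ]
far [ 504.5 -109.5   58. ]
[  0   0  46  69 150] [225.4  147.78]
[ 6 70  2 11 12] [218.75 204.75]
[ 7 82  2 10 10] [219.9 216.5]
[ 8 93 43  9 53] [239.50943396 230.24528302]
slot [ 17  12  10  15 117] [306.83760684 123.35042735]
[ 434.25218167 -116.59565593  255.95035147]
```

Request:
play_rows([
  [1,-3,-15,0,0,0],
  [1,-3,-20,0,0,0],
  [1,-4,-25,0,0,0],
  [1,-4,-25,0,0,0],
  [1,-4,-20,0,0,0],
  [1,-4,-20,0,0,0],
  [1,-3,-15,0,0,0],
  [0,0,-6,0,0,0],
  [0,0,0,0,0,0],
  [0,0,0,0,0,0],
  [0,0,0,0,0,0],
  [0,0,0,0,0,0],
])

```text
clock: 2.82
position: [440.6, -135.5, 111.4]
ee_rot: [0.74, -0.672, 0.001, -0.001]
contact_force: [-0.0, 1.3, -0.2]
gripper_width: 0.0
grasp_force: 0.0
```

```bash
python3 - <<'E'
from h import *
d=snap("wrist","w1.png",(120,0,440,260),2.5); s=read_state(); print(s['position'],s['contact_force'],s['ee_rot'],d['eye'])
E
```

```text
[ 440.5071866  -135.56377012  111.32870028] [-0.6421245  -0.21376615  0.36501153] [ 0.74023686 -0.67234519  0.0008382  -0.00078945] [ 447.05582464 -203.10557326  227.52444938]
```

View pics/w1.png

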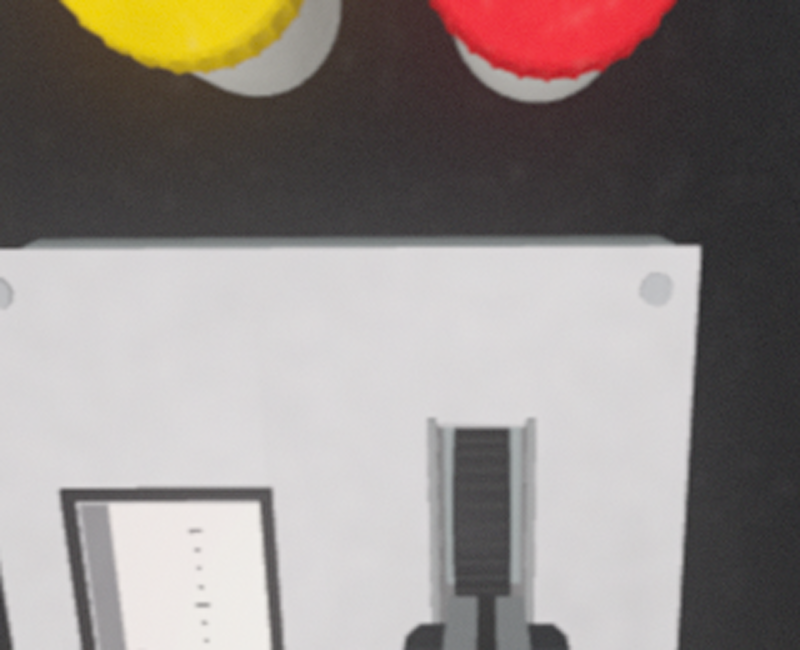

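The slot's centreline is at crop column about 482, directly under the fingertip, and the ribbed wheel is visible. Next I lower to just above the crown.

Request:
play_rows([
  [0,-2,-4,0,0,0],
  [0.5,-2,-4,0,0,0],
  [0,-1,-3,0,0,0],
  [0,0,-2,0,0,0],
  [0,0,-1,0,0,0],
  [0,0,0,0,0,0],
  [0,0,0,0,0,0],
  [0,0,0,0,0,0],
])

```text
clock: 3.53
position: [440.5, -140.7, 96.4]
ee_rot: [0.74, -0.672, 0.0, -0.0]
contact_force: [-0.7, -1.1, 0.4]
gripper_width: 0.2
grasp_force: 0.0
```

```bash
python3 - <<'E'
from h import *
s=read_state(); print(s['position'],s['contact_force'])
d=dict(np.load('pics/w1.png.npz'))
for u,v in [(312.8,171),(400,98)]: print(at(d,u,v,60))
E
```

```text
[ 440.52710906 -140.69858758   96.35911347] [-0.72792542 -1.08122221  0.40524136]
[ 444.93953535 -171.62525478   60.        ]
[ 407.22026523 -210.54621523   60.        ]
```

Request:
play_rows([
  [0.5,0,-0.5,0,0,0],
  [0.5,0,-0.5,0,0,0],
  [0,0,-0.5,0,0,0],
  [0,0,-0.5,0,0,0],
  [0,0,0,0,0,0],
  [0,0,0,0,0,0],
])

```text
clock: 4.03
position: [441.4, -140.7, 94.3]
ee_rot: [0.74, -0.672, -0.0, 0.0]
contact_force: [0.1, -0.1, 0.4]
gripper_width: 0.0
grasp_force: 0.0
```

Request:
play_rows([
  [0,0,-0.5,0,0,0],
  [0,0,-0.5,0,0,0],
  [0,0,0,0,0,0],
  [0,0,0,0,0,0],
])

```text
clock: 4.37
position: [441.4, -140.7, 93.3]
ee_rot: [0.74, -0.672, -0.0, 0.0]
contact_force: [-0.8, 0.9, 1.3]
gripper_width: -0.2
grasp_force: 0.0
```

Request:
play_rows([
  [0,0,-0.3,0,0,0],
  [0,0,-0.3,0,0,0],
  [0,0,0,0,0,0],
  [0,0,0,0,0,0],
])

```text
clock: 4.7
position: [441.4, -140.7, 92.7]
ee_rot: [0.74, -0.672, -0.0, 0.0]
contact_force: [-0.2, -0.3, -0.4]
gripper_width: -0.1
grasp_force: 0.0
```

Request:
play_rows([
  [0,0,-0.3,0,0,0],
  [0,0,-0.3,0,0,0],
  [0,0,0,0,0,0],
  [0,0,0,0,0,0],
])

```text
clock: 5.03
position: [441.4, -140.7, 92.1]
ee_rot: [0.74, -0.672, -0.0, 0.0]
contact_force: [-0.3, 0.6, -1.0]
gripper_width: 0.1
grasp_force: 0.0
```

Request:
play_rows([
  [0,0,-0.4,0,0,0],
  [0,0,-0.4,0,0,0],
  [0,0,0,0,0,0],
  [0,0,0,0,0,0],
])

```text
clock: 5.37
position: [441.4, -140.7, 91.3]
ee_rot: [0.74, -0.672, -0.0, 0.0]
contact_force: [0.2, 0.6, 0.1]
gripper_width: -0.3
grasp_force: 0.0
```

Request:
play_rows([
  [0,0,-0.3,0,0,0],
  [0,0,-0.3,0,0,0],
  [0,0,0,0,0,0],
  [0,0,0,0,0,0],
])

```text
clock: 5.7
position: [441.5, -140.7, 90.8]
ee_rot: [0.74, -0.672, 0.0, -0.0]
contact_force: [-0.6, 1.2, 0.9]
gripper_width: -0.3
grasp_force: 0.6
```

Request:
play_rows([
  [0,0,-0.3,0,0,0],
  [0,0,-0.3,0,0,0],
  [0,0,0,0,0,0],
  [0,0,0,0,0,0],
])

```text
clock: 6.03
position: [441.5, -140.7, 90.3]
ee_rot: [0.74, -0.672, 0.0, -0.0]
contact_force: [-1.2, 0.7, 4.0]
gripper_width: -0.3
grasp_force: 1.9
```

Request:
play_rows([
  [0,0,-0.3,0,0,0],
  [0,0,0,0,0,0],
  [0,0,0,0,0,0],
])

```text
clock: 6.28
position: [441.5, -140.7, 90.0]
ee_rot: [0.74, -0.672, 0.0, -0.0]
contact_force: [-1.5, 0.5, 5.7]
gripper_width: -0.2
grasp_force: 2.6
```

Request:
play_rows([
  [0,0,-0.2,0,0,0],
  [0,-0.5,0,0,0,0],
  [0.1,-1,0,0,0,0],
  [0.1,-1,0,0,0,0],
  [0.1,-1,0,0,0,0],
  [0.1,-1,0,0,0,0],
  [0.1,-1,0,0,0,0],
  [0.1,-1,0,0,0,0],
])

```text
clock: 6.95
position: [442.1, -147.0, 89.9]
ee_rot: [0.74, -0.672, 0.0, -0.0]
contact_force: [-1.3, 3.2, 6.7]
gripper_width: 0.1
grasp_force: 3.1
```

Request:
play_rows([
  [0.1,-1,0,0,0,0],
  [0.1,-1,0,0,0,0],
  [0.1,-1,0,0,0,0],
  [0.1,-1,0,0,0,0],
  [0.1,-1,0,0,0,0],
  [0.1,-1,0,0,0,0],
  [0.1,-1,0,0,0,0],
  [0.1,-1,0,0,0,0],
  [0.1,-1,0,0,0,0],
  [0.1,-1,0,0,0,0],
  [0.1,-1,0,0,0,0],
  [0,0,0,0,0,0],
])

```text
clock: 7.95
position: [443.3, -158.1, 89.9]
ee_rot: [0.74, -0.673, 0.0, -0.0]
contact_force: [-0.7, 2.1, 5.5]
gripper_width: 0.1
grasp_force: 2.7
```

Request:
play_rows([
  [0,0,2,0,0,0],
  [0,0,4,0,0,0],
  [-0.5,5,0,0,0,0],
  [-0.6,6,0,0,0,0],
  [-0.6,6,0,0,0,0],
  [0,0.5,0,0,0,0],
  [0,0,-2,0,0,0],
  [0,0,-2,0,0,0],
  [0,0,-0.7,0,0,0],
  [0,0,-0.5,0,0,0],
  [0,0,-0.4,0,0,0],
  [0,0,-0.4,0,0,0],
  [0,0,0,0,0,0],
  [0,0,0,0,0,0],
])

```text
clock: 9.12
position: [441.4, -140.7, 90.0]
ee_rot: [0.74, -0.672, 0.0, -0.0]
contact_force: [-1.2, 2.3, 5.8]
gripper_width: 0.1
grasp_force: 2.7
```

Request:
play_rows([
  [0,-0.5,0,0,0,0],
  [0.1,-1,0,0,0,0],
  [0.1,-1,0,0,0,0],
  [0.1,-1,0,0,0,0],
  [0.1,-1,0,0,0,0],
  [0.1,-1,0,0,0,0],
  [0.1,-1,0,0,0,0],
  [0.1,-1,0,0,0,0],
  [0.1,-1,0,0,0,0],
  [0.1,-1,0,0,0,0],
  [0.1,-1,0,0,0,0],
  [0.1,-1,0,0,0,0],
  [0.1,-1,0,0,0,0],
  [0.1,-1,0,0,0,0],
  [0.1,-1,0,0,0,0],
  [0.1,-1,0,0,0,0],
  [0.1,-1,0,0,0,0],
  [0.1,-1,0,0,0,0],
  [0,0,0,0,0,0],
])

```text
clock: 10.7
position: [443.2, -158.4, 89.9]
ee_rot: [0.74, -0.673, 0.0, -0.0]
contact_force: [-1.2, 1.9, 3.8]
gripper_width: -0.0
grasp_force: 2.4
```

Request:
play_rows([
  [0,0,3,0,0,0],
  [0,0,12,0,0,0],
  [2,5,15,0,0,0],
  [7,18,0,0,0,0],
  [9,24,0,0,0,0],
  [9,24,0,0,0,0],
  [5,12,0,0,0,0],
  [0,0,0,0,0,0],
  [0,0,0,0,0,0],
  [0,0,0,0,0,0],
  [0,0,0,0,0,0],
])

```text
clock: 11.62
position: [474.5, -76.0, 119.4]
ee_rot: [0.74, -0.673, -0.0, 0.0]
contact_force: [0.5, -0.7, -0.8]
gripper_width: -0.5
grasp_force: 0.0
```

```bash
python3 - <<'E'
from h import *
d=snap("wrist","w2.png",(100,60,420,300),2.5); s=read_state(); print(s['position'],s['contact_force'])
for n,y in (('far',-107),('near',-100)): print(proj(d,[505,y,58]))
E
```

```text
[474.57672348 -76.03215064 119.42576557] [-1.20439975 -0.75923102  0.14053569]
[np.float64(262.4895975561562), np.float64(172.26064124668238)]
[np.float64(261.76385423083883), np.float64(185.05052387604522)]
```

View pics/w2.png

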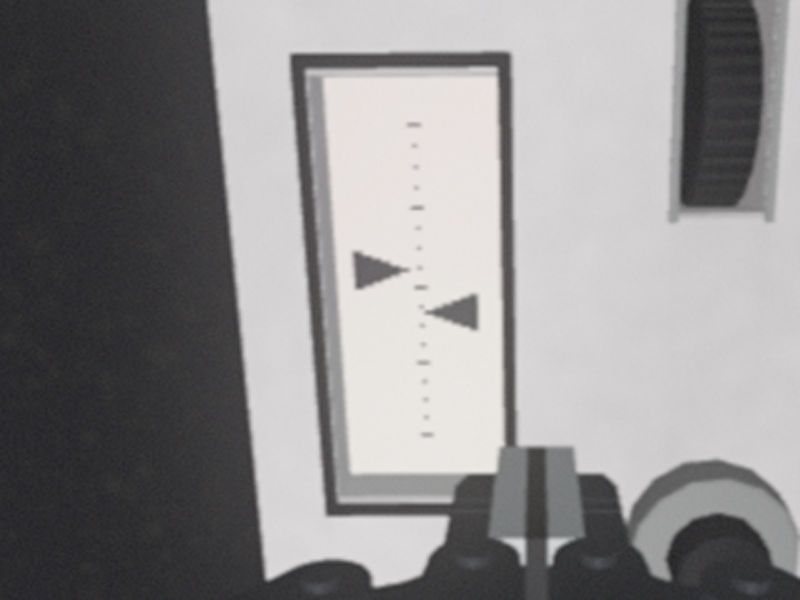

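The two needles are clear in this view: the far tip is at crop (408,270) and the near tip at (425,313), so the near needle still has to go right. I'll measure them by segmentation.

```bash
cat > m.py <<'E'
from h import *
from scipy.optimize import brentq
def measure(d):
    g=cv2.cvtColor(d["image"],cv2.COLOR_RGB2GRAY)
    S=8; big=cv2.resize(g,None,fx=S,fy=S,interpolation=cv2.INTER_CUBIC)
    px=lambda p:(np.array(p)+.5)/S-.5
    x0,y0,x1,y1=232,92,300,245
    b=(big[y0*S:y1*S,x0*S:x1*S]<165).astype('uint8'); n,l,s,c=cv2.connectedComponentsWithStats(b)
    T=[]
    for i in range(1,n):
        bb=s[i]/S
        if 12<bb[2]<30 and 8<bb[3]<22 and s[i,4]/S/S>60:
            cnt=cv2.findContours((l==i).astype('uint8'),0,1)[0][0]; tri=cv2.minEnclosingTriangle(cnt)[1].reshape(3,2)
            T.append(px(tri+[x0*S,y0*S]))
    return T
def report(d):
    for z in (52,55,58):
        e=[at(d,100+u/2.5,60+v/2.5,z) for u,v in [(414,125),(428,435)]]
        L=e[1]-e[0]; a=np.arctan2(-L[0],L[1]); out=[]
        ux=np.array([np.cos(a),np.sin(a)]); uy=np.array([-ux[1],ux[0]])
        for t in measure(d):
            w=np.array([at(d,*p,z)[:2] for p in t]); D=np.linalg.norm(w[:,None]-w[None],axis=2)
            k=np.argmax(D.sum(1)); base=np.delete(w,k,0).mean(0)
            out.append(((w[k]@ux).round(2),(w[k]@uy).round(2),(base@uy).round(2),np.linalg.norm(w[k]-base).round(1),np.linalg.norm(np.subtract(*np.delete(w,k,0))).round(1)))
        print(z,'scale',np.linalg.norm(L).round(2),'yaw',np.degrees(a).round(2),out)
if __name__=="__main__":
    import sys; report(dict(np.load(sys.argv[1])))
E
python3 m.py pics/w2.png.npz
```

```text
52 scale 69.28 yaw 6.0 [(np.float64(491.45), np.float64(-160.61), np.float64(-160.65), np.float64(12.0), np.float64(9.2)), (np.float64(488.65), np.float64(-151.08), np.float64(-151.08), np.float64(11.9), np.float64(8.9))]
55 scale 68.15 yaw 6.0 [(np.float64(491.0), np.float64(-161.14), np.float64(-161.18), np.float64(11.9), np.float64(9.0)), (np.float64(488.24), np.float64(-151.76), np.float64(-151.77), np.float64(11.7), np.float64(8.7))]
58 scale 67.01 yaw 6.0 [(np.float64(490.54), np.float64(-161.67), np.float64(-161.71), np.float64(11.7), np.float64(8.9)), (np.float64(487.83), np.float64(-152.45), np.float64(-152.45), np.float64(11.5), np.float64(8.6))]
```

The remaining error is about 9.45 mm. Each 17.5 mm stroke has moved the needle about 9.35 mm, so I'll do one more identical stroke and then look again.

Request:
play_rows([
  [-4,-8,0,0,0,0],
  [-9,-18,0,0,0,0],
  [-10,-20,0,0,0,0],
  [-7,-14,-4,0,0,0],
  [-3.7,-5.5,-10,0,0,0],
  [0,0,-10,0,0,0],
  [0,0,-2,0,0,0],
  [0,0,-2,0,0,0],
  [0,0,-0.7,0,0,0],
  [0,0,-0.5,0,0,0],
  [0,0,-0.4,0,0,0],
  [0,0,-0.4,0,0,0],
  [0,0,0,0,0,0],
  [0,0,0,0,0,0],
])

```text
clock: 12.83
position: [441.6, -140.8, 90.1]
ee_rot: [0.74, -0.672, 0.0, -0.0]
contact_force: [-1.1, -2.0, 4.4]
gripper_width: 0.2
grasp_force: 2.4
```

Request:
play_rows([
  [0,-0.5,0,0,0,0],
  [0.1,-1,0,0,0,0],
  [0.1,-1,0,0,0,0],
  [0.1,-1,0,0,0,0],
  [0.1,-1,0,0,0,0],
  [0.1,-1,0,0,0,0],
  [0.1,-1,0,0,0,0],
  [0.1,-1,0,0,0,0],
  [0.1,-1,0,0,0,0],
  [0.1,-1,0,0,0,0],
  [0.1,-1,0,0,0,0],
  [0.1,-1,0,0,0,0],
  [0.1,-1,0,0,0,0],
  [0.1,-1,0,0,0,0],
  [0.1,-1,0,0,0,0],
  [0.1,-1,0,0,0,0],
  [0.1,-1,0,0,0,0],
  [0.1,-1,0,0,0,0],
  [0,0,0,0,0,0],
])

```text
clock: 14.42
position: [443.3, -157.8, 89.9]
ee_rot: [0.74, -0.672, -0.0, -0.0]
contact_force: [-0.9, 1.6, 5.4]
gripper_width: -0.0
grasp_force: 2.7
```

Request:
play_rows([
  [0,0,3,0,0,0],
  [0,0,12,0,0,0],
  [2,5,15,0,0,0],
  [7,18,0,0,0,0],
  [9,24,0,0,0,0],
  [9,24,0,0,0,0],
  [5,12,0,0,0,0],
  [0,0,0,0,0,0],
  [0,0,0,0,0,0],
  [0,0,0,0,0,0],
  [0,0,0,0,0,0],
])

```text
clock: 15.33
position: [474.6, -75.9, 119.4]
ee_rot: [0.74, -0.673, -0.0, 0.0]
contact_force: [-0.3, 0.7, -0.9]
gripper_width: 0.2
grasp_force: 0.0
```

```bash
python3 - <<'E'
from h import *
d=snap("wrist","w3.png",(100,60,420,300),2.5); s=read_state(); print(s['position'],s['contact_force'])
import m; m.report(d)
E
```

```text
[474.62616349 -75.95467304 119.46780933] [ 1.19181091 -0.23641644 -0.87531335]
52 scale 69.28 yaw 6.0 [(np.float64(491.59), np.float64(-160.63), np.float64(-160.66), np.float64(11.9), np.float64(9.3)), (np.float64(488.5), np.float64(-160.2), np.float64(-160.31), np.float64(11.9), np.float64(9.2))]
55 scale 68.15 yaw 6.0 [(np.float64(491.13), np.float64(-161.16), np.float64(-161.19), np.float64(11.7), np.float64(9.1)), (np.float64(488.09), np.float64(-160.74), np.float64(-160.85), np.float64(11.7), np.float64(9.0))]
58 scale 67.02 yaw 6.0 [(np.float64(490.67), np.float64(-161.69), np.float64(-161.72), np.float64(11.5), np.float64(9.0)), (np.float64(487.69), np.float64(-161.28), np.float64(-161.38), np.float64(11.5), np.float64(8.9))]
```

View pics/w3.png

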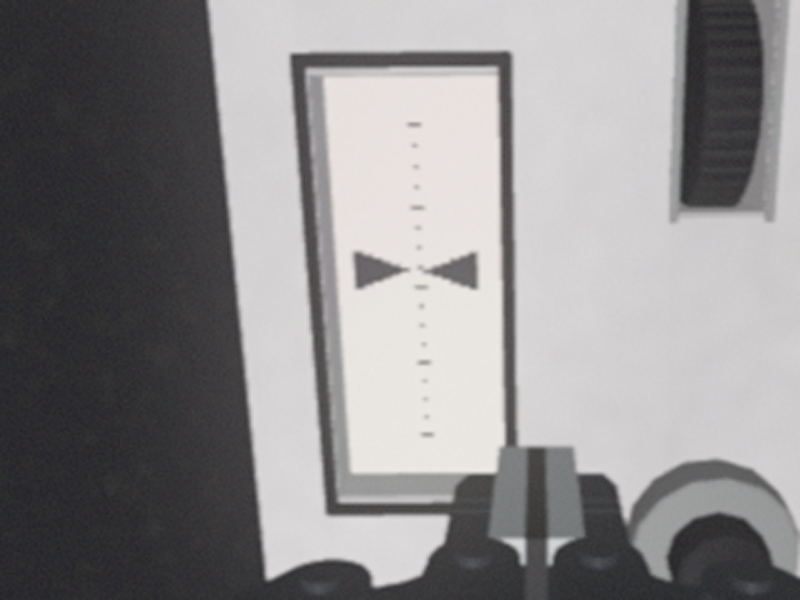

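The needles are now nearly in line, with the near one about 0.4 mm to the left. I'll make a small correcting roll at the crown centre.

Request:
play_rows([
  [-4,-9,0,0,0,0],
  [-9,-20,0,0,0,0],
  [-10,-22,0,0,0,0],
  [-7,-16,-4,0,0,0],
  [-2.8,-7.5,-10,0,0,0],
  [0,0,-9,0,0,0],
  [0,0,0,0,0,0],
  [0,0,0,0,0,0],
  [0,0,-2,0,0,0],
  [0,0,-2,0,0,0],
  [0,0,-1,0,0,0],
  [0,0,-0.7,0,0,0],
  [0,0,-0.5,0,0,0],
  [0,0,-0.4,0,0,0],
  [0,0,-0.4,0,0,0],
  [0,0,0,0,0,0],
  [0,0,0,0,0,0],
])

```text
clock: 16.8
position: [442.6, -149.5, 90.1]
ee_rot: [0.74, -0.672, 0.0, -0.0]
contact_force: [-0.5, 2.9, 5.3]
gripper_width: 0.2
grasp_force: 2.6
```

Request:
play_rows([
  [0,-0.3,0,0,0,0],
  [0,-0.3,0,0,0,0],
  [0.1,-0.3,0,0,0,0],
  [0,-0.3,0,0,0,0],
  [0,0,0,0,0,0],
  [0,0,0,0,0,0],
  [0,0,0,0,0,0],
])

```text
clock: 17.38
position: [442.7, -150.8, 90.1]
ee_rot: [0.74, -0.672, 0.0, -0.0]
contact_force: [-1.2, 2.2, 5.1]
gripper_width: -0.2
grasp_force: 2.5
```

Request:
play_rows([
  [0,0,3,0,0,0],
  [0,0,12,0,0,0],
  [2,5,15,0,0,0],
  [7,16,0,0,0,0],
  [9,20,0,0,0,0],
  [9,22,0,0,0,0],
  [5.7,12.7,0,0,0,0],
  [0,0,0,0,0,0],
  [0,0,0,0,0,0],
  [0,0,0,0,0,0],
  [0,0,0,0,0,0],
])

```text
clock: 18.3
position: [474.5, -75.9, 119.5]
ee_rot: [0.74, -0.673, -0.0, 0.0]
contact_force: [0.3, -1.1, -0.4]
gripper_width: -0.2
grasp_force: 0.0
```

```bash
python3 - <<'E'
from h import *
d=snap("wrist","w4.png",(100,60,420,300),2.5); s=read_state(); print(s['position'],s['contact_force'])
import m; m.report(d)
E
```

```text
[474.60963408 -75.94520239 119.51523298] [0.54264861 0.23010034 1.09142393]
52 scale 69.31 yaw 6.01 [(np.float64(489.19), np.float64(-161.04), np.float64(-160.93), np.float64(12.6), np.float64(8.9)), (np.float64(491.59), np.float64(-160.65), np.float64(-160.74), np.float64(11.9), np.float64(9.3))]
55 scale 68.17 yaw 6.01 [(np.float64(488.77), np.float64(-161.56), np.float64(-161.46), np.float64(12.4), np.float64(8.8)), (np.float64(491.13), np.float64(-161.18), np.float64(-161.27), np.float64(11.7), np.float64(9.1))]
58 scale 67.04 yaw 6.01 [(np.float64(488.35), np.float64(-162.08), np.float64(-161.98), np.float64(12.2), np.float64(8.6)), (np.float64(490.67), np.float64(-161.71), np.float64(-161.8), np.float64(11.5), np.float64(9.0))]
```

```bash
cat > c.py <<'E'
from h import *
def rep(d,z=53,yaw=None):
    g=cv2.cvtColor(d["image"],cv2.COLOR_RGB2GRAY).astype(float)
    res=[]
    # triangles: weight = darkness below paper level; per-column centre line -> line fit, evaluated at the tip
    b=(g[92:245,232:300]<160).astype('uint8'); n,l,s,c=cv2.connectedComponentsWithStats(b)
    for i in range(1,n):
        x,y,w,h,a=s[i]
        if a<60 or not(12<w<30 and 8<h<22): continue
        cx,cy=232+c[i][0],92+c[i][1]
        P=[]
        far=cx<254
        for u in range(232+x+1,232+x+w-1):
            v0=int(round(cy)); vs=np.arange(v0-10,v0+11); W=np.clip(215-g[vs,u],0,None); W[W<25]=0
            if (far and u>232+x+w-5) or (not far and u<232+x+5): continue
            P.append([u,(W*vs).sum()/W.sum()])
        P=np.array(P); res.append((far,[at(d,u,v,z)[:2] for u,v in P]))
    res.sort(key=lambda r:not r[0]); F,N=np.array(res[0][1]),np.array(res[1][1])
    for ya in (5.6,5.8,6.0,6.2) if yaw is None else [yaw]:
        a=np.radians(ya);U=np.array([[np.cos(a),np.sin(a)],[-np.sin(a),np.cos(a)]])
        f,q=F@U.T,N@U.T
        print(ya,'mean dy (near-far) %.2f'%(q[:,1].mean()-f[:,1].mean()),'slopes deg',[np.degrees(np.polyfit(k[:,0],k[:,1],1)[0]).round(2) for k in (f,q)],'at-mid dy %.2f'%(np.polyval(np.polyfit(q[:,0],q[:,1],1),f[:,0].min()-2.5)-np.polyval(np.polyfit(f[:,0],f[:,1],1),f[:,0].min()-2.5)))
    e=[at(d,100+u/2.5,60+v/2.5,60)[:2] for u,v in [(292,54),(329,515),(511,54)]]
    L=e[1]-e[0];M=e[0]-e[2];print('win',np.degrees(np.arctan2(-L[0],L[1])).round(2),np.degrees(np.arctan2(M[1],M[0])).round(2),np.linalg.norm(L),np.linalg.norm(M))
if __name__=="__main__":
    for k in (2,3,4): print(k); rep(dict(np.load(f'pics/w{k}.png.npz')))
E
python3 c.py; python3 - <<'E'
import numpy as np,cv2
a=[cv2.cvtColor(np.load(f'pics/w{k}.png.npz')['image'],cv2.COLOR_RGB2BGR)[135:200,225:305] for k in (3,4)]
cv2.imwrite('pics/cmp.png',cv2.resize(np.hstack(a),None,fx=5,fy=5,interpolation=cv2.INTER_CUBIC))
E
```

```text
2
5.6 mean dy (near-far) 9.29 slopes deg [np.float64(-0.47), np.float64(0.41)] at-mid dy 9.31
5.8 mean dy (near-far) 9.35 slopes deg [np.float64(-0.67), np.float64(0.21)] at-mid dy 9.31
6.0 mean dy (near-far) 9.41 slopes deg [np.float64(-0.87), np.float64(0.01)] at-mid dy 9.31
6.2 mean dy (near-far) 9.47 slopes deg [np.float64(-1.07), np.float64(-0.19)] at-mid dy 9.31
win 6.0 5.49 99.08204888246146 42.92199149853172
3
5.6 mean dy (near-far) 0.19 slopes deg [np.float64(0.27), np.float64(0.41)] at-mid dy 0.30
5.8 mean dy (near-far) 0.25 slopes deg [np.float64(0.07), np.float64(0.21)] at-mid dy 0.30
6.0 mean dy (near-far) 0.31 slopes deg [np.float64(-0.13), np.float64(0.01)] at-mid dy 0.30
6.2 mean dy (near-far) 0.37 slopes deg [np.float64(-0.33), np.float64(-0.19)] at-mid dy 0.30
win 6.0 5.5 99.09405802077042 42.925039222431586
4
5.6 mean dy (near-far) -0.53 slopes deg [np.float64(0.4), np.float64(0.54)] at-mid dy -0.38
5.8 mean dy (near-far) -0.47 slopes deg [np.float64(0.2), np.float64(0.34)] at-mid dy -0.38
6.0 mean dy (near-far) -0.41 slopes deg [np.float64(-0.0), np.float64(0.14)] at-mid dy -0.38
6.2 mean dy (near-far) -0.35 slopes deg [np.float64(-0.2), np.float64(-0.06)] at-mid dy -0.38
win 6.01 5.5 99.12584709052017 42.940894597280476
```

View pics/cmp.png

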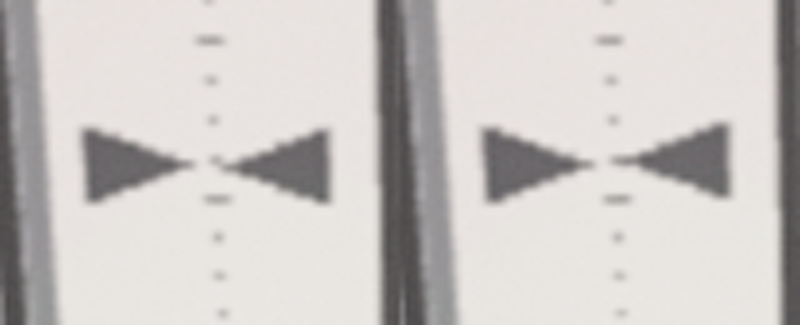

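The comparison (w3 left, w4 right) shows the near needle now about 0.4 mm too far right. I'll roll it back about 0.72 mm of rim.

Request:
play_rows([
  [-4,-9,0,0,0,0],
  [-9,-20,0,0,0,0],
  [-10,-22,0,0,0,0],
  [-7,-16,-4,0,0,0],
  [-2.8,-7.7,-10,0,0,0],
  [0,0,-10,0,0,0],
  [0,0,-2,0,0,0],
  [0,0,-1,0,0,0],
  [0,0,0,0,0,0],
  [0,0,0,0,0,0],
  [0,0,0,0,0,0],
  [0,0,-1,0,0,0],
  [0,0,-0.7,0,0,0],
  [0,0,-0.5,0,0,0],
  [0,0,-0.4,0,0,0],
  [0,0,-0.4,0,0,0],
  [0,0,0,0,0,0],
  [0,0,0,0,0,0],
  [0,0,0,0,0,0],
])

```text
clock: 19.93
position: [442.6, -149.8, 90.1]
ee_rot: [0.74, -0.672, 0.0, -0.0]
contact_force: [-1.2, 1.2, 5.5]
gripper_width: 0.0
grasp_force: 2.6
```

Request:
play_rows([
  [0,0.2,0,0,0,0],
  [0,0.2,0,0,0,0],
  [0,0.2,0,0,0,0],
  [0,0.15,0,0,0,0],
  [0,0,0,0,0,0],
  [0,0,0,0,0,0],
  [0,0,0,0,0,0],
])

```text
clock: 20.52
position: [442.6, -149.6, 90.0]
ee_rot: [0.74, -0.672, 0.0, 0.0]
contact_force: [-0.5, -2.2, 5.2]
gripper_width: -0.1
grasp_force: 2.7
```

Request:
play_rows([
  [0,0,3,0,0,0],
  [0,0,12,0,0,0],
  [2,5,15,0,0,0],
  [7,16,0,0,0,0],
  [9,20,0,0,0,0],
  [9,21,0,0,0,0],
  [5.8,12,0,0,0,0],
  [0,0,0,0,0,0],
  [0,0,0,0,0,0],
  [0,0,0,0,0,0],
  [0,0,0,0,0,0],
])

```text
clock: 21.43
position: [474.5, -75.8, 119.4]
ee_rot: [0.74, -0.673, -0.0, 0.0]
contact_force: [0.6, 0.2, -0.0]
gripper_width: -0.1
grasp_force: 0.0
```

```bash
python3 - <<'E'
from h import *
d=snap("wrist","w5.png",(100,60,420,300),2.5); s=read_state(); print(s['position'],s['contact_force'])
import m,c; m.report(d); c.rep(d)
E
```

```text
[474.53651493 -75.85823793 119.42821195] [ 0.32845969 -0.08174402  0.05923153]
52 scale 69.27 yaw 6.01 [(np.float64(489.07), np.float64(-161.02), np.float64(-161.03), np.float64(12.4), np.float64(8.9)), (np.float64(491.2), np.float64(-160.59), np.float64(-160.79), np.float64(12.3), np.float64(9.1))]
55 scale 68.14 yaw 6.01 [(np.float64(488.66), np.float64(-161.54), np.float64(-161.55), np.float64(12.2), np.float64(8.7)), (np.float64(490.75), np.float64(-161.12), np.float64(-161.32), np.float64(12.1), np.float64(9.0))]
58 scale 67.0 yaw 6.01 [(np.float64(488.24), np.float64(-162.07), np.float64(-162.07), np.float64(12.0), np.float64(8.6)), (np.float64(490.3), np.float64(-161.64), np.float64(-161.84), np.float64(11.9), np.float64(8.8))]
5.6 mean dy (near-far) -0.50 slopes deg [np.float64(-0.23), np.float64(0.25)] at-mid dy -0.48
5.8 mean dy (near-far) -0.44 slopes deg [np.float64(-0.43), np.float64(0.05)] at-mid dy -0.48
6.0 mean dy (near-far) -0.38 slopes deg [np.float64(-0.63), np.float64(-0.15)] at-mid dy -0.48
6.2 mean dy (near-far) -0.32 slopes deg [np.float64(-0.83), np.float64(-0.35)] at-mid dy -0.48
win 6.01 5.5 99.06634193241214 42.91277531340243
```

Almost all of that command went into arm and finger compliance (about 0.6 mm), and the offset is still about -0.42 mm. I'll repeat the roll-back with 1.35 mm.

Request:
play_rows([
  [-4,-9,0,0,0,0],
  [-9,-20,0,0,0,0],
  [-10,-22,0,0,0,0],
  [-7,-16,-4,0,0,0],
  [-2.8,-7.7,-10,0,0,0],
  [0,0,-10,0,0,0],
  [0,0,-2,0,0,0],
  [0,0,-1,0,0,0],
  [0,0,0,0,0,0],
  [0,0,0,0,0,0],
  [0,0,0,0,0,0],
  [0,0,-1,0,0,0],
  [0,0,-0.7,0,0,0],
  [0,0,-0.5,0,0,0],
  [0,0,-0.4,0,0,0],
  [0,0,-0.4,0,0,0],
  [0,0,0,0,0,0],
  [0,0,0,0,0,0],
  [0,0,0,0,0,0],
])

```text
clock: 23.07
position: [442.6, -149.7, 90.1]
ee_rot: [0.74, -0.672, 0.0, -0.0]
contact_force: [-0.4, 1.6, 4.6]
gripper_width: 0.5
grasp_force: 2.6
```

Request:
play_rows([
  [0,0.3,0,0,0,0],
  [0,0.3,0,0,0,0],
  [0,0.3,0,0,0,0],
  [0,0.3,0,0,0,0],
  [0,0.15,0,0,0,0],
  [0,0,0,0,0,0],
  [0,0,0,0,0,0],
  [0,0,0,0,0,0],
])

```text
clock: 23.73
position: [442.5, -149.0, 90.1]
ee_rot: [0.74, -0.672, 0.0, 0.0]
contact_force: [-1.1, -3.3, 5.7]
gripper_width: 0.4
grasp_force: 2.7
```

Request:
play_rows([
  [0,0,3,0,0,0],
  [0,0,12,0,0,0],
  [2,5,15,0,0,0],
  [7,16,0,0,0,0],
  [9,20,0,0,0,0],
  [9,21,0,0,0,0],
  [5.8,11.4,0,0,0,0],
  [0,0,0,0,0,0],
  [0,0,0,0,0,0],
  [0,0,0,0,0,0],
  [0,0,0,0,0,0],
])

```text
clock: 24.65
position: [474.5, -75.7, 119.3]
ee_rot: [0.74, -0.673, -0.0, 0.0]
contact_force: [-0.1, 0.6, -0.4]
gripper_width: -0.3
grasp_force: 0.0
```

```bash
python3 - <<'E'
from h import *
d=snap("wrist","w6.png",(100,60,420,300),2.5); s=read_state(); print(s['position'],s['contact_force'])
import m,c; m.report(d); c.rep(d)
E
```

```text
[474.54672857 -75.78401858 119.43313362] [ 0.33522563 -0.67257989  0.22610701]
52 scale 69.27 yaw 6.0 [(np.float64(488.75), np.float64(-160.7), np.float64(-160.65), np.float64(12.1), np.float64(9.0)), (np.float64(491.43), np.float64(-160.73), np.float64(-160.64), np.float64(12.1), np.float64(9.4))]
55 scale 68.13 yaw 6.0 [(np.float64(488.33), np.float64(-161.23), np.float64(-161.18), np.float64(11.9), np.float64(8.8)), (np.float64(490.98), np.float64(-161.25), np.float64(-161.17), np.float64(11.9), np.float64(9.2))]
58 scale 67.0 yaw 6.0 [(np.float64(487.92), np.float64(-161.75), np.float64(-161.7), np.float64(11.7), np.float64(8.7)), (np.float64(490.52), np.float64(-161.78), np.float64(-161.69), np.float64(11.7), np.float64(9.1))]
5.6 mean dy (near-far) -0.16 slopes deg [np.float64(-0.14), np.float64(0.17)] at-mid dy -0.14
5.8 mean dy (near-far) -0.10 slopes deg [np.float64(-0.34), np.float64(-0.03)] at-mid dy -0.14
6.0 mean dy (near-far) -0.04 slopes deg [np.float64(-0.54), np.float64(-0.23)] at-mid dy -0.14
6.2 mean dy (near-far) 0.02 slopes deg [np.float64(-0.74), np.float64(-0.43)] at-mid dy -0.14
win 6.01 5.5 99.06285815549221 42.91089520205824
```

The needles are level to within about 0.1 mm and the finger is off the wheel. Next is the key, at about (432,-55.5) with its top at z=82.

Request:
play_rows([
  [-6,3,0,0,0,0],
  [-12,6,0,0,0,0],
  [-13,6,0,0,0,0],
  [-8,4,0,0,0,0],
  [-3.5,1.3,0,0,0,0],
  [0,0,0,0,0,0],
  [0,0,-4,0,0,0],
  [0,0,-4,0,0,0],
  [0,0,-2,0,0,0],
  [0,0,0,0,0,0],
  [0,0,0,0,0,0],
  [0,0,0,0,0,0],
])

```text
clock: 25.7
position: [432.8, -54.9, 109.5]
ee_rot: [0.74, -0.673, -0.0, 0.0]
contact_force: [0.2, -0.6, 0.4]
gripper_width: 0.0
grasp_force: 0.0
```

```bash
python3 - <<'E'
from h import *
d=snap("wrist","w7.png",(120,140,440,380),2.5); s=read_state(); print(s['position'],s['contact_force'])
E
```

```text
[432.82666201 -54.84869041 109.56853655] [-0.01414676  0.12084575 -0.16774447]
```

View pics/w7.png

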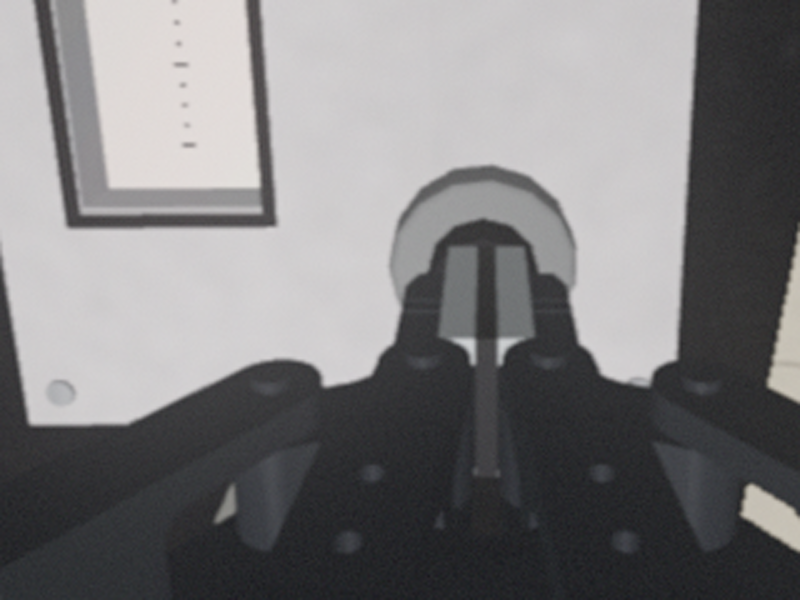

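The fingertip is over the cap: fingers at crop column about 486, key centre at about 484. I'll press gradually.

Request:
play_rows([
  [0,0,-1,0,0,0],
  [0,0,-1,0,0,0],
  [0,0,-0.7,0,0,0],
  [0,0,-0.7,0,0,0],
  [0,0,-0.6,0,0,0],
  [0,0,0,0,0,0],
  [0,0,0,0,0,0],
])

```text
clock: 26.33
position: [432.7, -54.8, 105.7]
ee_rot: [0.74, -0.672, 0.0, -0.0]
contact_force: [-0.4, -1.2, 2.0]
gripper_width: 0.1
grasp_force: 1.0
```

Request:
play_rows([
  [0,0,-0.7,0,0,0],
  [0,0,-0.7,0,0,0],
  [0,0,-0.6,0,0,0],
  [0,0,0,0,0,0],
  [0,0,0,0,0,0],
])

```text
clock: 26.75
position: [432.6, -54.8, 103.7]
ee_rot: [0.74, -0.672, 0.0, -0.0]
contact_force: [-0.8, 1.0, 2.9]
gripper_width: 0.1
grasp_force: 1.6
```

Request:
play_rows([
  [0,0,-0.5,0,0,0],
  [0,0,-0.5,0,0,0],
  [0,0,-0.5,0,0,0],
  [0,0,0,0,0,0],
  [0,0,0,0,0,0],
  [0,0,0,0,0,0],
])

```text
clock: 27.25
position: [432.7, -54.8, 102.2]
ee_rot: [0.74, -0.672, 0.0, -0.0]
contact_force: [-0.7, -0.2, 5.0]
gripper_width: 0.2
grasp_force: 2.1
```

Request:
play_rows([
  [0,0,-0.4,0,0,0],
  [0,0,-0.3,0,0,0],
  [0,0,0,0,0,0],
  [0,0,0,0,0,0],
  [0,0,0,0,0,0],
])

```text
clock: 27.67
position: [432.6, -54.8, 101.4]
ee_rot: [0.74, -0.672, 0.0, -0.0]
contact_force: [-0.8, 0.7, 4.5]
gripper_width: -0.1
grasp_force: 2.3
```

The estimated key travel is about 5.5 mm (4.7 N), past the store point. I'll release and check the needles.

Request:
play_rows([
  [0,0,1.5,0,0,0],
  [0,0,2.5,0,0,0],
  [0,0,4,0,0,0],
  [0,0,10,0,0,0],
  [12,-6,0,0,0,0],
  [14,-7,0,0,0,0],
  [12,-6,0,0,0,0],
  [4.5,-1.3,0,0,0,0],
  [0,0,0,0,0,0],
  [0,0,0,0,0,0],
  [0,0,0,0,0,0],
  [0,0,0,0,0,0],
])

```text
clock: 28.67
position: [474.3, -74.9, 119.3]
ee_rot: [0.74, -0.672, -0.0, 0.0]
contact_force: [-0.6, 0.2, -0.6]
gripper_width: -0.4
grasp_force: 0.0
```

```bash
python3 - <<'E'
from h import *
d=snap("wrist","w8.png",(100,60,420,300),2.5); s=read_state(); print(s['position'],s['contact_force'])
import m,c; m.report(d); c.rep(d,yaw=5.9)
E
```

```text
[474.46004087 -74.91564346 119.41406518] [ 0.17249181 -0.94713952 -0.335617  ]
52 scale 69.26 yaw 6.08 [(np.float64(488.81), np.float64(-161.41), np.float64(-161.2), np.float64(12.4), np.float64(9.0)), (np.float64(491.23), np.float64(-161.25), np.float64(-161.27), np.float64(12.1), np.float64(9.2))]
55 scale 68.13 yaw 6.08 [(np.float64(488.39), np.float64(-161.92), np.float64(-161.71), np.float64(12.2), np.float64(8.8)), (np.float64(490.77), np.float64(-161.77), np.float64(-161.78), np.float64(11.9), np.float64(9.1))]
58 scale 67.0 yaw 6.08 [(np.float64(487.97), np.float64(-162.43), np.float64(-162.23), np.float64(12.0), np.float64(8.7)), (np.float64(490.32), np.float64(-162.28), np.float64(-162.29), np.float64(11.7), np.float64(8.9))]
5.9 mean dy (near-far) -0.10 slopes deg [np.float64(-0.53), np.float64(0.2)] at-mid dy -0.12
win 6.08 5.57 99.0600693503765 42.90914102006569
```

View pics/w8.png

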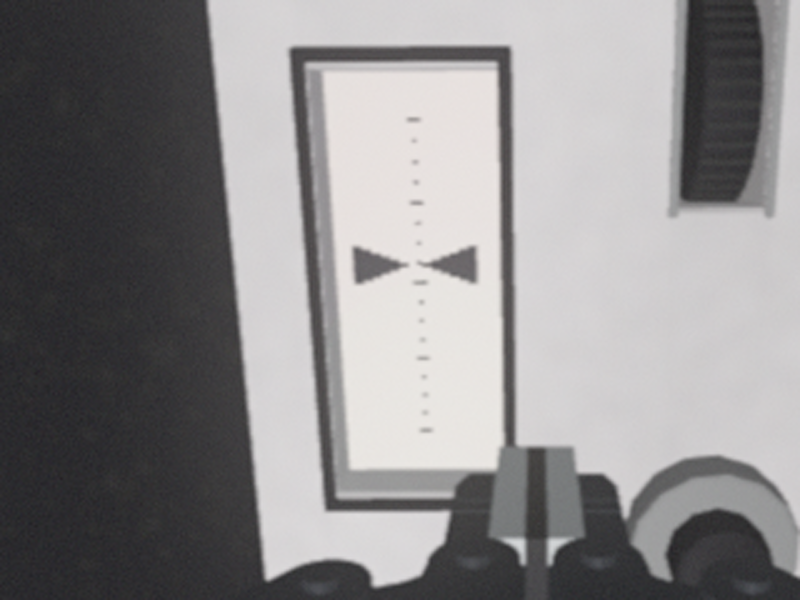

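The needles are tip to tip at crop row about 264, the key is back up, and the arm is touching nothing. I'm handing the job in.

```bash
python3 -c "
from bench import *
print(job_done())"
```

```text
the job is handed in; nothing more can be done
None
```

I handed the job in at about 29 s: the near needle points at the far needle to within about 0.1 mm, the finger came off the wheel, and the key was then pressed an estimated 5.5 mm and sprang back, with readings never over 7 N and no contact with the cups or bottle.

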